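# Seat a tacked bracket in the welding jig and shut the toggle clamp

## Robot

A 6-joint arm with a two-finger parallel gripper is mounted at the origin on the work surface. World frame = base frame: x ahead of the robot, y to its left, z up, the work surface at z = 0. Lengths are in m, angles in degrees, forces in N, time in s.
With the tool pointing down it reaches from about 0.3 to 0.75 m from the base axis. Payload 8.5 kg.
Tool frame: the origin (TCP) lies on the centre line of the jaws, within the pads' length; the fingertips stand 14 mm ahead of it and the grasp point (between the pads) lies 5 mm behind it; z points along the fingers, x is the direction in which the jaws open and shut, and the axes are right-handed (so a half turn about z gives the same grasp; the last joint's range is limited). The gripper opens to 85 mm and grips with 20 to 120 N. Pads are 22 mm wide; open, the fingers measure 114 mm over their backs; the gripper's body (76 mm by 85 mm) begins 54 mm behind the grasp point. The pads swing forward as they close: fully open they stand 13 mm farther back than shut.
Start: joints at [-88.539, 21.807, 74.336, -0, 83.858, -12.336], TCP at [0.131, -0.534, 0.245] pointing down, gripper open.
Joint ranges: [-178.18, 178.18], [-50.72, 133.34], [12.68, 142.11], [-81.47, 261.47], [9.98, 163.14], [-165.26, 165.26]. Speed limits (degrees/s): [136.94, 136.94, 180, 180, 180, 180].

## Interface

Orientations are given as a 3x3 rotation matrix whose columns are the frame's x, y, z axes.
In Python, from rig import * gives the robot as it stands.
- The arm moves only by the shell command python3 -m crank 'ROWS' [FORCE]. ROWS is JSON, one flat list of numbers, 7 for each row, row after row: the turn, a rotation vector about the world's x, y, z in rad, then the shift along the world's x, y, z in m, then the opening in per cent of the stroke, from 0 (shut) to 100 (fully open). A call has 1 to 20 rows; each row shifts and turns the commanded pose from where the row before left it; what a row does not reach is not made up. A row lasts 1/10 s, in which the tool goes at most 50 mm and 8.59 degrees, less where a joint would pass 70% of its speed; a pose out of reach is approached as far as the arm can. A call is refused whole if a number of a shift passes 0.05 or a number of a turn 0.15, either way. A call with a gripper value outside its range is refused whole. The fingers move at their own pace and stop on an object; FORCE is the grip in N (left out, the last holds). Time passes only in rows, so rows that do not move let the fingers close. It gives the time, the measured TCP pose, the force and the opening at its end, in the units of the state.
- observe(): the state, without advancing time (a new reading comes with each control period).
- get_image(name): name is "side" or "top"; returns a dict with "frame" (420x560x3 uint8, red, green, blue), "fov_y" (degrees; the focal length in pixels is half the picture's height over the tangent of half this angle, whatever the lens; pixels are square), "cx", "cy" (the principal point, pixels), "world_to_cam" (4x4, takes a point from world to camera coordinates). Camera axes: x right, y up, looking along -z (the intrinsics and any distortion apply to the point x, -y, -z); pixel columns grow to the right and rows downward; lengths in m; the calibration is good to about 2 mm. A picture is of the moment at which its call begins. There is no depth.
- close_job(): hands the job in, once; it reports no verdict.
The state is a dict: "time_s": time; "q": joint angles; "qvel": joint speeds; "joint_efforts": joint torques, N m; "position": TCP position; "tool_rot": TCP orientation; "ft_force": force on the tool from outside, world axes, zero at the start; "wrist_torque": the same for the moment, N m; "grip_width": finger opening in m.
Only numpy, scipy, OpenCV 4.12 (cv2) and the standard library are available. Lean on these libraries where they do the work, as an engineer would, in place of code of your own. Each camera call takes 0.05 s, during which the arm holds its last target. There are 200 camera calls.

## Task

Get the bracket ready for welding: with a fingertip push it along the jig plate until its foot plate is home against all three brass pins, then push the red handle of the open toggle clamp over and down until it locks and holds the bracket there. Push only on the edges of the foot plate, since the lug is only tacked on and must not be touched; do not lift or tip the bracket, and leave everything else where it is.

Things in the scene. Friction and masses are not known exactly. Their poses are not given: they have to be found in the camera images.
- jig: the jig: a dark steel plate 260 (x) x 380 (y) x 15 mm (z), fixed flat on the bench, with a grid of 16 mm holes and three upright brass pins 16 mm across, 22 mm tall. Origin at the centre of its underside; x across its width, y along its length, z up. Pin centres in this frame (x, y): (-22, 13), (22, 13) and (63, -45) mm
- clamp: fixed foot of the toggle clamp on the jig, 44 mm wide, 30 mm tall. Origin at (0, 50, 15) mm in the jig's frame, axes parallel to it; it runs from y = 45 to 107 mm there. Arm and handle move in the plane x = 0 of the jig. Open, the arm stands up to 115 mm above the bench at y = 25 to 80 mm in the jig's frame; shut, it reaches forward over the bracket
- nest (a point): the point on the jig plate's top face, at (0, -37.5, 15) mm in the jig's frame, where the origin of the bracket lies when the bracket is home against all three pins with its axes parallel to the jig's
- bracket: loose grey steel bracket, 0.65 to 0.95 kg, sliding easily on the jig plate (friction 0.25): a foot plate 110 (x) x 85 (y) x 10 mm (z) with a lug standing on it. Origin at the centre of its underside. Home: its +y edge touches the two pins at y = 13 mm and its +x edge the pin at x = 63 mm. It starts 10 to 22 mm short of home in jig x and 16 to 40 mm in jig y, turned up to 0.18 rad
- lug: the lug tacked upright on the foot plate, not to be touched: 55 (x) x 6 (y) x 42 mm (z), top 52 mm above the underside of the foot plate; origin at the centre of its underside, at (0, -12, 10) mm in the bracket's frame
- clamp_handle (a joint): the toggle clamp's red handle; angle in rad between it and the clamp arm: 0 wide open as at the start (handle up, leaning 20 degrees from vertical towards jig +y, arm raised), 2.55 at dead centre, 2.59 fully down on its stop, where it stays locked. The handle itself turns 63 degrees while its pivot shifts 30 mm. It stays where it is left; pushing at the grip takes 2 to 8 N
- grip_face (a point): middle of the upper face of the red grip (the face to push on, 18 mm wide, 85 mm long), 22 mm short of its end. Open: at (0, 97, 137) mm in the jig's frame; shut: about (0, 149, 82) mm; between them it runs in an arc that bulges up and to +y, through (0, 118, 136) and (0, 132, 131) mm
- grip_end (a point): centre of the free end of the red grip, which is 14 mm thick. Open: at (0, 111, 156) mm in the jig's frame; shut: about (0, 172, 77) mm
- clamp_tip: black rubber cap, 16 mm across, under the end of the clamp arm; shut, it presses with about 9 N on the foot plate at (0, -15) mm in the jig's frame. Origin at the centre of its lower face
- magnet: blue magnetic welding square lying on the jig plate, 65 x 55 x 16 mm; origin at the centre of its underside. To be left alone
- offcut: steel offcut lying on the jig plate, 30 x 90 x 8 mm; origin at the centre of its underside. To be left alone
- water: clear water bottle with a blue cap, 64 mm across, 215 mm tall; origin at the centre of its foot. To be left alone
- spray: red and yellow spray can, 58 mm across, 190 mm tall; origin at the centre of its foot. To be left alone
- grinder: angle grinder lying on the bench, about 325 mm long with an orange side handle; origin under its body, own +x towards its disc. To be left alone
- glasses: blue-framed safety glasses, 140 x 140 x 48 mm; origin at the centre of their underside. To be left alone
- cutters: side cutters with one yellow and one black grip, 180 mm long; origin under their pivot. To be left alone
- chip_hammer: steel chipping hammer lying flat, 245 mm long, head 150 mm across; origin under its shaft. To be left alone
Things that resemble listed ones, but are neither listed nor needed, are in the scene too. What is shaped like the bracket but pink or turquoise is not meant.

How it is judged:
By the outcome, as a careful person would: the job done as asked, in the order asked, and still so for the second after the job is handed in, with the robot touching nothing.
It also fails if it takes over 51 s, if anything falls off the work surface, if the arm or the gripper's body presses on something with over 40 N, if the wrist force passes 120 N, or if a joint passes its speed limit or range.

## Working session

There is one attempt and no reset: what is moved stays moved. The work goes in short steps, Python scripts to look and compute and a shell command to move; the robot and the scene stay as the last step left them, time stands still between calls to the robot, and variables do not carry over. Pictures are saved under pics/ and viewed, about 8 in all and at most 12, crops included, and the job is handed in when it is done.

```bash
ls; mkdir -p pics; cat > h.py <<'E'
from rig import *
import numpy as np, cv2
def shot(n):
    im=get_image(n); np.set_printoptions(precision=4,suppress=True); return im
def K(im):
    f=im["frame"].shape[0]/2/np.tan(np.radians(im["fov_y"])/2)
    return f,im["cx"],im["cy"]
def proj(im,P):
    P=np.atleast_2d(P); f,cx,cy=K(im); T=np.array(im["world_to_cam"])
    c=P@T[:3,:3].T+T[:3,3]; return np.c_[cx+f*c[:,0]/-c[:,2], cy-f*c[:,1]/-c[:,2]]
def ray(im,uv):
    f,cx,cy=K(im); T=np.array(im["world_to_cam"]); R=T[:3,:3]
    uv=np.atleast_2d(uv).astype(float); d=np.c_[(uv[:,0]-cx)/f,-(uv[:,1]-cy)/f,-np.ones(len(uv))]@R
    return -R.T@T[:3,3], d
def onz(im,uv,z):
    o,d=ray(im,uv); return o+d*((z-o[2])/d[:,2])[:,None]
def tri(a,ua,b,ub):
    o1,d1=ray(a,ua);o2,d2=ray(b,ub);d1=d1[0];d2=d2[0]
    s=np.linalg.lstsq(np.c_[d1,-d2],o2-o1,rcond=None)[0]
    p,q=o1+d1*s[0],o2+d2*s[1]; return (p+q)/2,np.linalg.norm(p-q)
E
python3 - <<'E'
from h import *
for n in("top","side"):
    im=shot(n); cv2.imwrite(f"pics/{n}0.png",im["frame"][...,::-1]); np.save(f"pics/{n}0.npy",im,allow_pickle=True)
    print(n,[k for k in im],im["fov_y"],im["cx"],im["cy"]); print(np.array(im["world_to_cam"]))
    print({k:im[k] for k in im if k not in("frame","world_to_cam")})
s=observe();print(s)
E
```

```text
pics
top ['frame', 'fov_y', 'cx', 'cy', 'world_to_cam'] 50.02487767780969 277.1655609488272 208.6891574501862
[[ 0.0211 -0.9998 -0.0071 -0.0872]
 [ 0.9875  0.0197  0.1565 -0.5027]
 [-0.1564 -0.0103  0.9876 -1.3565]
 [ 0.      0.      0.      1.    ]]
{'fov_y': 50.02487767780969, 'cx': 277.1655609488272, 'cy': 208.6891574501862}
side ['frame', 'fov_y', 'cx', 'cy', 'world_to_cam'] 50.916550502790415 279.76699025972454 218.67500289410665
[[ 0.9353 -0.3537  0.0131 -0.485 ]
 [ 0.1966  0.55    0.8117 -0.1388]
 [-0.2943 -0.7565  0.584  -1.4705]
 [ 0.      0.      0.      1.    ]]
{'fov_y': 50.916550502790415, 'cx': 279.76699025972454, 'cy': 218.67500289410665}
{'time_s': 0.1, 'q': array([-88.5404,  21.8369,  74.3782,   0.0001,  83.857 , -12.3378]), 'qvel': array([-0.0057, -0.1398, -0.2493, -0.0051, -0.0597, -0.0022]), 'joint_efforts': array([  0.0059, -44.9217, -23.1653,  -0.0001,   0.0037,   0.    ]), 'position': array([ 0.1311, -0.5339,  0.2448]), 'tool_rot': array([[ 0.2385, -0.9711, -0.    ],
       [-0.9711, -0.2385,  0.0013],
       [-0.0012, -0.0003, -1.    ]]), 'ft_force': array([-0.3246, -0.0993, -0.2386]), 'wrist_torque': array([ 0.0007,  0.0084, -0.0137]), 'grip_width': 0.08549500961001417}
```

View pics/top0.png

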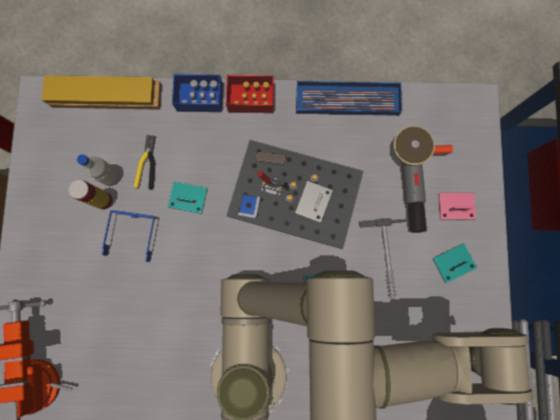

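View pics/side0.png

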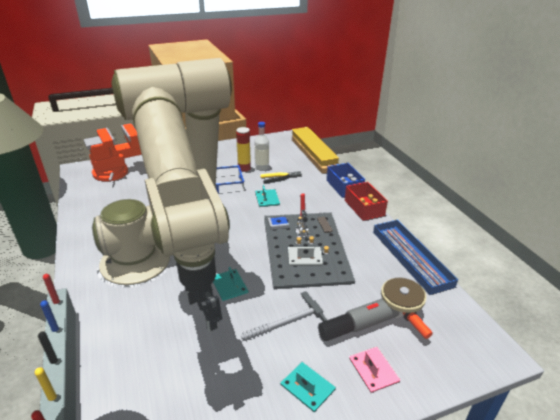

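```bash
python3 - <<'E'
import cv2
t=cv2.imread("pics/top0.png");s=cv2.imread("pics/side0.png")
cv2.imwrite("pics/c1.png",cv2.resize(t[130:260,215:375],None,fx=5,fy=4.6,interpolation=cv2.INTER_CUBIC)[:,:800])
cv2.imwrite("pics/c2.png",cv2.resize(s[185:295,250:365],None,fx=5,fy=5,interpolation=cv2.INTER_CUBIC))
E
```

```text
(no output)
```

View pics/c1.png

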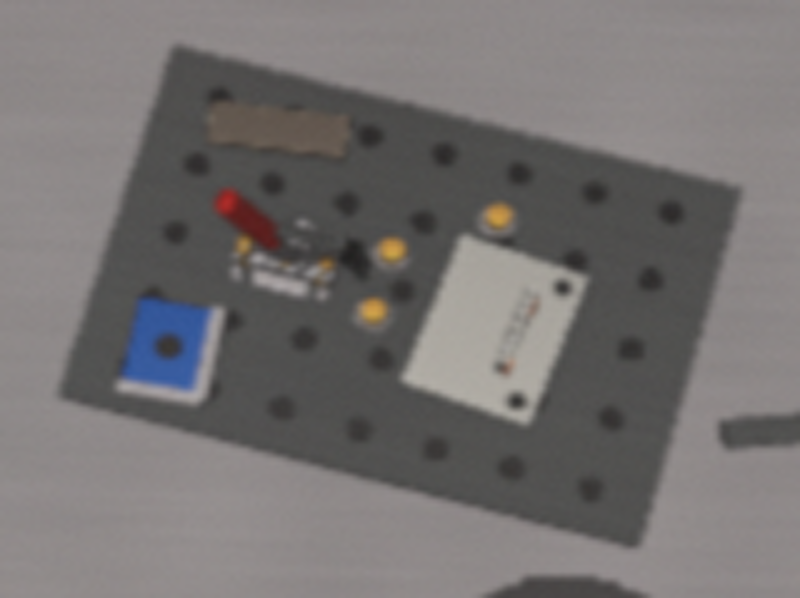

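View pics/c2.png

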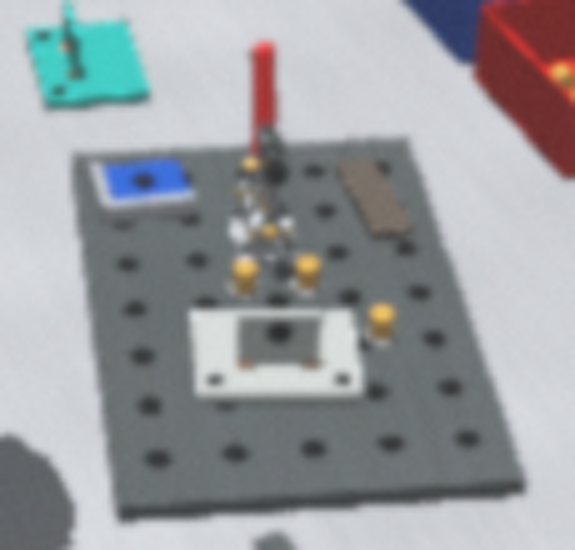

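The grey bracket is at top (313,202) / side (305,254). The lookalikes are turquoise at (188,197), (455,262) and (310,282), and pink at (458,206), so I take the grey one on the jig next to the brass pins. Next I measure it.

```bash
cat > m.py <<'E'
from h import *
def feats(im,name):
    x0,y0,x1,y1={"top":(215,130,375,260),"side":(255,205,365,292)}[name]
    S=4; f=cv2.resize(im["frame"][y0:y1,x0:x1],None,fx=S,fy=S,interpolation=cv2.INTER_CUBIC)
    back=lambda p:(np.asarray(p,float)+.5)/S-.5+[x0,y0]
    hsv=cv2.cvtColor(f,cv2.COLOR_RGB2HSV); v=hsv[...,2]
    big=lambda m:max(cv2.findContours(m.astype(np.uint8),0,1)[0],key=cv2.contourArea)
    o={}
    th={"top":105,"side":140}[name]
    m=cv2.morphologyEx((v<th).astype(np.uint8),cv2.MORPH_CLOSE,np.ones((15,15)))
    o["jig"]=big(m)
    sat=hsv[...,1]
    m=((v>{"top":150,"side":165}[name])&(sat<40)).astype(np.uint8)
    if name=="top": m[:, :170]=0
    m=cv2.morphologyEx(m,cv2.MORPH_OPEN,np.ones((9,9)))
    o["br"]=m
    pm=((hsv[...,0]>12)&(hsv[...,0]<28)&(sat>110)&(v>120)).astype(np.uint8)
    n,l,st,c=cv2.connectedComponentsWithStats(pm)
    o["pins"]=[(st[i,4],np.round(back(c[i]),2)) for i in range(1,n) if st[i,4]>30]
    return f,back,o
E
python3 - <<'E'
from m import *
for n in("top","side"):
    im=np.load(f"pics/{n}0.npy",allow_pickle=True).item()
    f,b,o=feats(im,n)
    print(n,"pins",o["pins"])
    q=cv2.approxPolyDP(cv2.convexHull(o["jig"]),12,True)[:,0]; print("jig",b(q).tolist(), onz(im,b(q),.015)[:,:2].tolist())
    cs=[c for c in cv2.findContours(o["br"],0,1)[0] if cv2.contourArea(c)>2500]
    for c in cs:
        h=cv2.convexHull(c); q=cv2.approxPolyDP(h,10,True)[:,0]; print("br",cv2.contourArea(h),b(q).round(2).tolist())
        if len(q)<7: print(onz(im,b(q),.025)[:,:2].tolist())
E
```

```text
top pins [(np.int32(302), array([314.34, 176.45])), (np.int32(95), array([263.31, 182.81])), (np.int32(319), array([293.07, 183.76])), (np.int32(316), array([289.35, 196.97]))]
jig [[249.375, 140.125], [362.125, 170.625], [342.125, 247.875], [226.875, 215.625]] [[0.7310057060472012, 0.017996062628837364], [0.6367404734403884, -0.3453617270478496], [0.38894011245718985, -0.2811837244303331], [0.48298038099012164, 0.0813216873812388]]
br 13310.5 [[306.88, 182.12], [323.62, 187.12], [328.88, 194.62], [322.62, 214.38], [315.12, 218.88], [296.12, 212.38]]
[[0.5935522595030079, -0.16884336064213135], [0.5784607475843093, -0.22182535747234303], [0.5547080298551859, -0.23844595008716019], [0.4915218399722169, -0.21913030512442483], [0.4768649348156576, -0.19582517506549385], [0.49618551247681014, -0.1362747838299636]]
side pins [(np.int32(254), array([311.01, 238.38])), (np.int32(215), array([298.6 , 239.32])), (np.int32(271), array([325.89, 248.24]))]
jig [[264.875, 216.375], [302.375, 209.125], [330.375, 213.125], [354.125, 282.875], [273.875, 288.625]] [[0.48580683789465157, 0.07224244407740188], [0.6378033919262907, 0.06916127211054923], [0.72795933346365, 0.008431771149053136], [0.6304861333752421, -0.35919604219233414], [0.3866263554059526, -0.2974076207573746]]
br 8833.5 [[319.88, 247.38], [321.62, 262.62], [288.62, 262.38], [287.62, 246.88]]
[[0.5976026948829465, -0.17552738942737944], [0.5699790855336562, -0.24841147865298785], [0.4693481561137835, -0.21075560398161486], [0.4954061696908882, -0.13589436986666592]]
br 148755.0 [[364.38, 220.88], [364.38, 291.38], [264.12, 291.38], [254.62, 273.38], [254.62, 204.62], [347.38, 204.62]]
[[0.8173626393190507, -0.09152369052866005], [0.635984844240155, -0.41108244566477514], [0.3515648586763791, -0.3077513449195305], [0.34925519840470615, -0.22283822048393997], [0.4696588347266428, 0.14625055025175349], [0.8086773006130485, 0.025548047898677595]]
```

```bash
cat >> m.py <<'E'
def frame_from(A,B): # planar rigid fit B=R A + t
    A=np.asarray(A);B=np.asarray(B);a=A-A.mean(0);b=B-B.mean(0)
    th=np.arctan2((a[:,0]*b[:,1]-a[:,1]*b[:,0]).sum(),(a*b).sum())
    R=np.array([[np.cos(th),-np.sin(th)],[np.sin(th),np.cos(th)]]); t=B.mean(0)-R@A.mean(0)
    return th,t,(A@R.T+t-B)
def quad(mask,b,im,z):
    c=max(cv2.findContours(mask,0,1)[0],key=cv2.contourArea)[:,0]
    P=onz(im,b(c),z)[:,:2]; return P
E
python3 - <<'E'
from m import *
T,S=[np.load(f"pics/{n}0.npy",allow_pickle=True).item() for n in("top","side")]
tp=[(293.07,183.76),(289.35,196.97),(314.34,176.45)]; sp=[(311.01,238.38),(298.6,239.32),(325.89,248.24)]
W=[]
for a,c in zip(tp,sp):
    p,e=tri(T,a,S,c); W.append(p); print(p,e, onz(T,a,.037)[0,:2], onz(S,c,.037)[0,:2])
W=np.array(W); J=np.array([(22,13),(-22,13),(63,-45)])/1e3
for nm,X in(("tri",W[:,:2]),("top",onz(T,tp,.037)[:,:2]),("side",onz(S,sp,.034)[:,:2])):
    th,t,r=frame_from(J,X); print(nm,"th",th,"t",t,"res",(r*1e3).round(1).tolist())
for im,pts in((T,[[249.375,140.125],[362.125,170.625],[342.125,247.875],[226.875,215.625]]),):
    X=onz(im,pts,.015)[:,:2]; th,t,r=frame_from(np.array([(130,190),(130,-190),(-130,-190),(-130,190)])/1e3,X);print("corners",th,t,(r*1e3).round(1).tolist())
for n,im in(("top",T),("side",S)):
    f,b,o=feats(im,n)
    m=np.zeros_like(o["br"])
    cs=[c for c in cv2.findContours(o["br"],0,1)[0] if cv2.contourArea(c)>2500]
    c=min(cs,key=lambda c:cv2.contourArea(c)); h=cv2.convexHull(c)[:,0]
    for z in(.025,):
        P=onz(im,b(h),z)[:,:2]; r=cv2.minAreaRect((P*1e3).astype(np.float32)); print(n,z,"rect",r, cv2.boxPoints(r).round(0).tolist())
    cv2.polylines(f,[h],True,(255,0,0),1)
    cv2.imwrite(f"pics/o_{n}.png",f[...,::-1])
E
```

```text
[ 0.5866193  -0.12524001  0.02943157] 0.00031865481995365725 [ 0.58482595 -0.12500924] [ 0.58248875 -0.13388582]
[ 0.54441062 -0.11428983  0.02839286] 0.0005861745823469784 [ 0.54252588 -0.11406682] [ 0.54021335 -0.12422201]
[ 0.61153668 -0.19201429  0.03002266] 0.0006718750933757341 [ 0.60957258 -0.19140439] [ 0.6077452  -0.19950418]
tri th -0.25859256914766043 t [ 0.56217332 -0.13235517] res [[0.1, -0.2], [-0.2, 0.1], [0.0, 0.0]]
top th -0.2574902212575183 t [ 0.56027994 -0.13202121] res [[0.0, -0.0], [-0.2, 0.2], [0.2, -0.2]]
side th -0.24110041192941184 t [ 0.55962122 -0.13800815] res [[-0.1, -0.2], [-0.4, 0.6], [0.5, -0.5]]
corners -0.25315021678731503 [ 0.55991667 -0.13180693] [[2.4, 1.6], [1.4, -2.9], [-2.5, -2.0], [-1.3, 3.4]]
top 0.025 rect ((532.9912719726562, -190.50473022460938), (82.46993255615234, 107.60334014892578), 70.0583724975586) [[468.0, -211.0], [570.0, -248.0], [598.0, -170.0], [496.0, -133.0]]
side 0.025 rect ((533.6441650390625, -193.72207641601562), (85.58757781982422, 111.93841552734375), 70.20079040527344) [[466.0, -215.0], [572.0, -253.0], [601.0, -172.0], [495.0, -134.0]]
```

```bash
python3 -m crank '[0,0,-0.0383,0.0297,0.0205,0,0, 0,0,-0.0383,0.0297,0.0205,0,0, 0,0,-0.0383,0.0297,0.0205,0,0, 0,0,-0.0383,0.0297,0.0205,0,0, 0,0,-0.0383,0.0297,0.0205,0,0, 0,0,-0.0383,0.0297,0.0205,0,0, 0,0,-0.0383,0.0297,0.0205,0,0, 0,0,-0.0383,0.0297,0.0205,0,0, 0,0,-0.0383,0.0297,0.0205,0,0, 0,0,-0.0383,0.0297,0.0205,0,0, 0,0,-0.0383,0.0297,0.0205,0,0, 0,0,-0.0383,0.0297,0.0205,0,0, 0,0,-0.0383,0.0297,0.0205,0,0, 0,0,0,0,0,0,0, 0,0,0,0,0,0,0]' 20
```

```text
time_s: 1.6
position: [0.5174, -0.2672, 0.2448]
tool_rot: [[-0.253, -0.968, -0.001], [-0.968, 0.253, 0.0], [-0.0, 0.001, -1.0]]
ft_force: [-0.7, -0.2, 0.0]
grip_width: 0.0003
```

```bash
python3 -m crank '[0,0,0,0,0,-0.04,0, 0,0,0,0,0,-0.04,0, 0,0,0,0,0,-0.04,0, 0,0,0,0,0,-0.04,0, 0,0,0,0,0,-0.03,0, 0,0,0,0,0,-0.012,0, 0,0,0,0,0,-0.01,0, 0,0,0,0,0,0,0]'
python3 - <<'E'
from h import *
for n in("top","side"):
    im=shot(n); np.save(f"pics/{n}1.npy",im,allow_pickle=True)
    f=im["frame"]; c=f[150:260,260:380] if n=="top" else f[190:310,240:370]
    cv2.imwrite(f"pics/d_{n}.png",cv2.resize(c,(400,400),interpolation=cv2.INTER_CUBIC)[...,::-1])
a=[cv2.imread(f"pics/d_{n}.png") for n in("top","side")]
cv2.imwrite("pics/d1.png",np.hstack(a))
E
```

```text
time_s: 2.4
position: [0.517, -0.268, 0.0333]
tool_rot: [[-0.255, -0.967, -0.0], [-0.967, 0.255, 0.0], [-0.0, 0.0, -1.0]]
ft_force: [-0.1, 0.5, 0.2]
grip_width: -0.0001
```

View pics/d1.png

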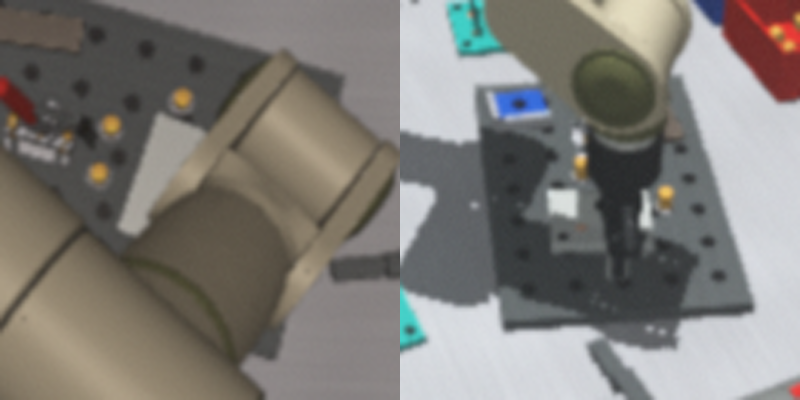

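The fingers (side crop (620,280)) stand clear of the bracket's -y edge, with nothing touching. Now I push along jig +y.

```bash
python3 -m crank '[0,0,0,0.0025,0.0097,0,0, 0,0,0,0.0008,0.0029,0,0, 0,0,0,0.0008,0.0029,0,0, 0,0,0,0.0008,0.0029,0,0, 0,0,0,0.0008,0.0029,0,0, 0,0,0,0.0008,0.0029,0,0]'; python3 -m crank '[0,0,0,0.0008,0.0029,0,0, 0,0,0,0.0008,0.0029,0,0, 0,0,0,0.0008,0.0029,0,0, 0,0,0,0.0008,0.0029,0,0]'
```

```text
time_s: 3.1
position: [0.5238, -0.2432, 0.0334]
tool_rot: [[-0.254, -0.967, 0.0], [-0.967, 0.254, -0.0], [0.0, -0.0, -1.0]]
ft_force: [0.4, 0.3, -0.3]
grip_width: 0.0001
time_s: 3.5
position: [0.5271, -0.2318, 0.0333]
tool_rot: [[-0.254, -0.967, 0.0], [-0.967, 0.254, -0.0], [0.0, -0.0, -1.0]]
ft_force: [-0.4, -1.3, -0.7]
grip_width: 0.0001
```

```bash
python3 -m crank '[0,0,0,0.0008,0.0029,0,0, 0,0,0,0.0008,0.0029,0,0]'; python3 - <<'E'
from h import *
s=observe();d=s["position"][:2]-[.5605,-.132];c,q=np.cos(.256),np.sin(.256)
print("jig xy",d@[c,-q],d@[q,c],s["ft_force"])
E
```

```text
time_s: 3.7
position: [0.5286, -0.2258, 0.0333]
tool_rot: [[-0.254, -0.967, 0.0], [-0.967, 0.254, -0.0], [0.0, -0.0, -1.0]]
ft_force: [0.4, -2.0, -1.0]
grip_width: -0.0
jig xy -0.007059669890688167 -0.09885875712858556 [ 0.44814789 -2.0386919  -0.98926784]
```

```bash
python3 -m crank '[0,0,0,0.0005,0.0019,0,0, 0,0,0,0.0005,0.0019,0,0]'; python3 -m crank '[0,0,0,0.0005,0.0019,0,0, 0,0,0,0.0005,0.0019,0,0]';python3 -m crank '[0,0,0,0.0005,0.0019,0,0]'
```

```text
time_s: 3.9
position: [0.5296, -0.2221, 0.0333]
tool_rot: [[-0.254, -0.967, 0.0], [-0.967, 0.254, -0.0], [0.0, -0.0, -1.0]]
ft_force: [-0.1, -2.7, -0.5]
grip_width: 0.0001
time_s: 4.1
position: [0.5305, -0.2183, 0.0333]
tool_rot: [[-0.254, -0.967, -0.0], [-0.967, 0.254, 0.0], [-0.0, 0.0, -1.0]]
ft_force: [-0.5, -2.0, -0.2]
grip_width: 0.0003
time_s: 4.2
position: [0.531, -0.2164, 0.0333]
tool_rot: [[-0.254, -0.967, -0.0], [-0.967, 0.254, 0.0], [-0.0, 0.0, -1.0]]
ft_force: [-0.5, -2.2, -1.5]
grip_width: -0.0
```

```bash
python3 -m crank '[0,0,0,0.0005,0.0019,0,0]';python3 -m crank '[0,0,0,0.0005,0.0019,0,0]'; python3 - <<'E'
from h import *
a=[]
for n in("top","side"):
    im=shot(n); np.save(f"pics/{n}2.npy",im,allow_pickle=True)
    f=im["frame"]; c=f[150:240,260:350] if n=="top" else f[225:285,265:345]
    a.append(cv2.resize(c,(400 if n=="top" else 400,400 if n=="top" else 300),interpolation=cv2.INTER_CUBIC)[...,::-1])
a[1]=cv2.copyMakeBorder(a[1],0,100,0,0,0)
cv2.imwrite("pics/d2.png",np.hstack(a))
E
```

```text
time_s: 4.3
position: [0.5315, -0.2145, 0.0333]
tool_rot: [[-0.254, -0.967, -0.0], [-0.967, 0.254, 0.0], [0.0, 0.0, -1.0]]
ft_force: [-0.7, -2.0, -0.6]
grip_width: -0.0
time_s: 4.4
position: [0.5319, -0.2129, 0.0333]
tool_rot: [[-0.254, -0.967, -0.0], [-0.967, 0.254, -0.001], [0.001, 0.0, -1.0]]
ft_force: [-4.5, -10.7, -1.5]
grip_width: -0.0001
```

View pics/d2.png

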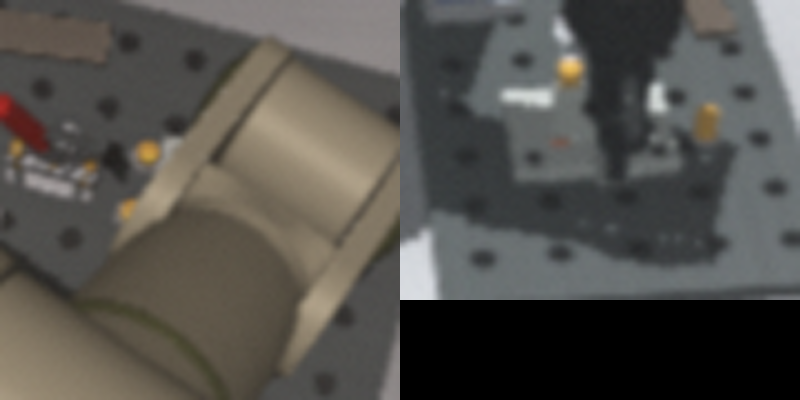

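```bash
python3 -m crank '[0,0,0,0.0003,0.001,0,0, 0,0,0,0,0,0,0]'
```

```text
time_s: 4.7
position: [0.5319, -0.2129, 0.0333]
tool_rot: [[-0.254, -0.967, -0.001], [-0.967, 0.254, -0.002], [0.002, 0.0, -1.0]]
ft_force: [-3.7, -9.3, -1.6]
grip_width: 0.0001
```

```bash
python3 -m crank '[0,0,0,-0.0026,-0.0097,0,0, 0,0,0,-0.0026,-0.0097,0,0, 0,0,0,-0.029,0.0077,0,0, 0,0,0,-0.029,0.0077,0,0, 0,0,0,-0.029,0.0077,0,0, 0,0,0,0,0,0,0, 0,0,0,0.0083,0.0315,0,0, 0,0,0,0.0083,0.0315,0,0, 0,0,0,0,0,0,0]'
cat >> h.py <<'E'
def jig(p):
    d=np.asarray(p)[:2]-[.5605,-.132];c,q=np.cos(.256),np.sin(.256); return np.array([d@[c,-q],d@[q,c]])
E
python3 - <<'E'
from h import *
s=observe();print("jig",jig(s["position"]),s["ft_force"])
im=shot("side"); f=im["frame"]; np.save("pics/side3.npy",im,allow_pickle=True)
im2=shot("top"); np.save("pics/top3.npy",im2,allow_pickle=True);g=im2["frame"][150:240,260:350]
cv2.imwrite("pics/d3.png",np.hstack([cv2.resize(g,(400,400),interpolation=2),cv2.resize(f[215:295,260:340],(400,400),interpolation=2)])[...,::-1])
E
```

```text
time_s: 5.6
position: [0.4577, -0.1428, 0.0335]
tool_rot: [[-0.252, -0.968, 0.0], [-0.968, 0.252, 0.001], [-0.001, -0.0, -1.0]]
ft_force: [-0.6, -0.0, 0.2]
grip_width: 0.0002
jig [-0.09675327 -0.03645922] [-0.60476749 -0.04312017  0.20829379]
```

View pics/d3.png

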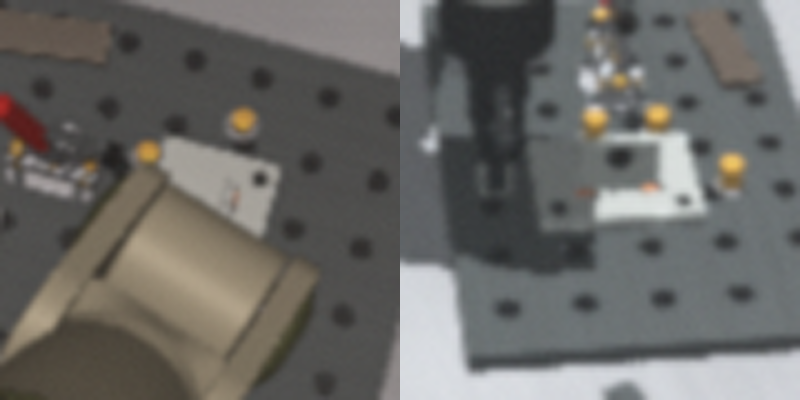

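The bracket's +y edge is at the two pins (crop (150,150) and side crop (595,120)/(657,117)). About 12 mm is left to the third pin, so I push along +x.

```bash
python3 -m crank '[0,0,0,-0.0008,-0.0029,0,0, 0,0,0,0.0097,-0.0025,0,0, 0,0,0,0.0029,-0.0008,0,0, 0,0,0,0.0029,-0.0008,0,0, 0,0,0,0.0029,-0.0008,0,0]'; for i in 1 2; do python3 -m crank '[0,0,0,0.0019,-0.0005,0,0]'; done
```

```text
time_s: 6.2
position: [0.4741, -0.1529, 0.0331]
tool_rot: [[-0.254, -0.967, -0.001], [-0.967, 0.254, 0.001], [-0.0, 0.001, -1.0]]
ft_force: [-2.6, 0.3, 1.8]
grip_width: 0.0001
time_s: 6.3
position: [0.4762, -0.1533, 0.0332]
tool_rot: [[-0.254, -0.967, -0.001], [-0.967, 0.254, 0.0], [-0.0, 0.001, -1.0]]
ft_force: [-1.7, 1.3, -0.2]
grip_width: 0.0004
time_s: 6.4
position: [0.478, -0.1538, 0.0332]
tool_rot: [[-0.254, -0.967, -0.001], [-0.967, 0.254, 0.0], [-0.0, 0.001, -1.0]]
ft_force: [-2.6, 0.3, 0.3]
grip_width: -0.0002
```

```bash
python3 -m crank '[0,0,0,0.0019,-0.0005,0,0,0,0,0,0.0019,-0.0005,0,0]'; for i in 1 2 3; do python3 -m crank '[0,0,0,0.0015,-0.0004,0,0]'|grep -E "pos|ft"; done
```

```text
time_s: 6.6
position: [0.482, -0.1548, 0.0333]
tool_rot: [[-0.254, -0.967, -0.0], [-0.967, 0.254, 0.0], [-0.0, 0.0, -1.0]]
ft_force: [-2.8, 0.5, 0.3]
grip_width: 0.0002
position: [0.4836, -0.1552, 0.0333]
ft_force: [-1.5, -0.3, -0.8]
position: [0.4851, -0.1556, 0.0333]
ft_force: [-2.5, -0.7, -0.5]
position: [0.4864, -0.156, 0.0333]
ft_force: [-6.5, 0.4, 0.4]
```

```bash
for i in 1 2; do python3 -m crank '[0,0,0,0.001,-0.0003,0,0]'|grep -E "pos|ft"; done
```

```text
position: [0.4866, -0.1559, 0.0332]
ft_force: [-8.6, 0.6, 3.6]
position: [0.4867, -0.1559, 0.0331]
ft_force: [-13.0, 1.2, 4.8]
```

```bash
python3 -m crank '[0,0,0,-0.005,0.0013,0,0, 0,0,0,-0.0097,0.0025,0,0, 0,0,0,-0.0083,-0.0315,0,0, 0,0,0,-0.0083,-0.0315,0,0, 0,0,0,-0.001,-0.0035,0,0, 0,0,0,0.026,-0.0068,0,0, 0,0,0,0.026,-0.0068,0,0, 0,0,0,0.026,-0.0068,0,0, 0,0,0,0,0,0,0]'; python3 -m crank '[0,0,0,0.0025,0.0097,0,0, 0,0,0,0.0015,0.0058,0,0, 0,0,0,0,0,0,0]'
python3 - <<'E'
from h import *
s=observe();print("jig",jig(s["position"]),s["ft_force"])
E
```

```text
time_s: 8.0
position: [0.5366, -0.24, 0.0334]
tool_rot: [[-0.253, -0.967, 0.003], [-0.967, 0.253, -0.002], [0.001, -0.003, -1.0]]
ft_force: [-0.5, -0.2, 0.5]
grip_width: 0.0
time_s: 8.3
position: [0.5376, -0.2227, 0.0334]
tool_rot: [[-0.253, -0.967, -0.001], [-0.967, 0.253, 0.001], [-0.0, 0.001, -1.0]]
ft_force: [0.2, -0.6, 0.6]
grip_width: 0.0001
jig [ 0.00083896 -0.09350087] [ 0.2288203  -0.60147985  0.61418358]
```

```bash
python3 -m crank '[0,0,0,0.0008,0.0029,0,0, 0,0,0,0.0008,0.0029,0,0]'|grep -E "pos|ft"; for i in 1 2 3 4; do python3 -m crank '[0,0,0,0.0003,0.0011,0,0]'|grep -E "pos|ft"; done
python3 - <<'E'
from h import *
s=observe();print("jig",jig(s["position"]),s["ft_force"])
E
```

```text
position: [0.5396, -0.2183, 0.0335]
ft_force: [-0.5, -0.2, 0.0]
position: [0.54, -0.2171, 0.0334]
ft_force: [0.1, -0.0, 0.2]
position: [0.5403, -0.2162, 0.0333]
ft_force: [-0.7, 0.1, -1.0]
position: [0.5406, -0.2155, 0.0333]
ft_force: [-0.1, -4.8, -1.5]
position: [0.5409, -0.2153, 0.0334]
ft_force: [-3.2, -9.6, -2.6]
jig [ 0.00209651 -0.08552577] [-3.16815482 -9.58976599 -2.63236145]
```

```bash
python3 -m crank '[0,0,0,-0.0025,-0.0097,0,0, 0,0,0,-0.0025,-0.0097,0,0, 0,0,0,-0.0025,-0.0097,0.0,0, 0,0,0,0,0,0.045,0, 0,0,0,0,0,0.045,0, 0,0,0,0,0,0.045,0, 0,0,0,0,0,0.045,0, 0,0,0,0,0,0,0]'|grep -E "time|pos|ft"
python3 - <<'E'
from m import *
T,S=[np.load(f"pics/{n}0.npy",allow_pickle=True).item() for n in("top","side")]
out=[]
for n,im in(("top",T),("side",S)):
    x0,y0,x1,y1=(250,160,285,200) if n=="top" else (290,188,315,222)
    f=cv2.resize(im["frame"][y0:y1,x0:x1],None,fx=6,fy=6,interpolation=2); hs=cv2.cvtColor(f,cv2.COLOR_RGB2HSV)
    m=(((hs[...,0]<8)|(hs[...,0]>172))&(hs[...,1]>120)).astype(np.uint8)
    k,l,st,c=cv2.connectedComponentsWithStats(m); i=1+st[1:,4].argmax(); ys,xs=np.where(l==i)
    ax=cv2.fitLine(np.c_[xs,ys].astype(np.float32),2,0,.01,.01).ravel(); t=(np.c_[xs,ys]-ax[2:])@ax[:2]
    if ax[1]>0: t=-t; ax[:2]*=-1     # towards image up = handle end
    e=np.array([ax[2:]+ax[:2]*np.percentile(t,q) for q in(1,99)]); out.append((e+.5)/6-.5+[x0,y0]); print(n,out[-1].round(1).tolist())
for j,nm in((0,"low"),(1,"end")):
    p,e=tri(T,out[0][j],S,out[1][j]); print(nm,p,e,"jig",jig(p))
im=shot("top");g=im["frame"][150:240,260:350]; s2=shot("side"); f=s2["frame"]; np.save("pics/side4.npy",s2,allow_pickle=True);np.save("pics/top4.npy",im,allow_pickle=True)
cv2.imwrite("pics/d4.png",np.hstack([cv2.resize(g,(400,400),interpolation=2),cv2.resize(f[215:295,260:340],(400,400),interpolation=2)])[...,::-1])
E
```

```text
time_s: 9.7
position: [0.5349, -0.2448, 0.2198]
ft_force: [-0.4, 0.3, 0.6]
top [[269.6, 182.4], [258.6, 172.0]]
side [[302.4, 208.9], [302.3, 193.8]]
low [ 0.57609283 -0.05459736  0.10923959] 0.008654519073372861 jig [-0.00451469  0.07882844]
end [ 0.59280642 -0.02187926  0.14958177] 0.0010377495317083515 jig [0.00336957 0.11471237]
```

View pics/d4.png

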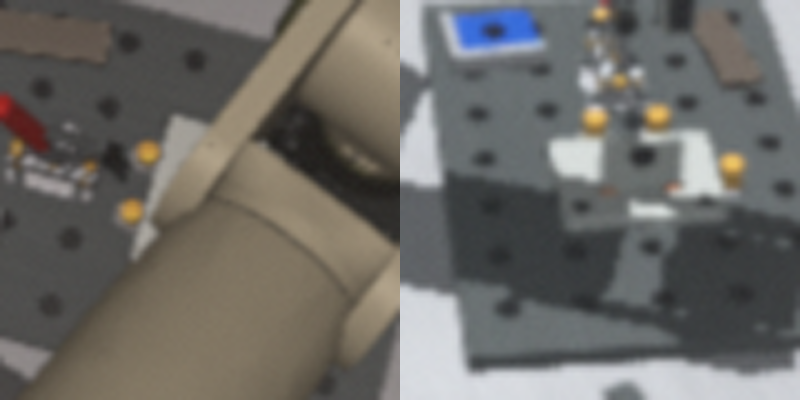

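Bracket looks home against all three pins (side crop: +y pins (595,120)/(657,117), +x pin (733,165)). The handle end measures jig (3,115,150) mm, which agrees with the given (0,111,156). Moving over the clamp.

```bash
python3 -m crank '[0,0,0,0.009,0.0377,0,0, 0,0,0,0.009,0.0377,0,0, 0,0,0,0.009,0.0377,0,0, 0,0,0,0.009,0.0377,0,0, 0,0,0,0.009,0.0377,0,0, 0,0,0,0,0,0,0, 0,0,0,0,0,-0.03,0, 0,0,0,0,0,-0.03,0, 0,0,0,0,0,-0.014,0,0,0,0,0,0,0,0]'
python3 - <<'E'
from h import *
s=observe();print("jig",jig(s["position"]),s["ft_force"])
E
```

```text
time_s: 10.8
position: [0.5769, -0.0551, 0.1359]
tool_rot: [[-0.255, -0.967, -0.007], [-0.967, 0.255, 0.002], [-0.0, 0.007, -1.0]]
ft_force: [-0.8, 0.6, 0.5]
grip_width: -0.0001
jig [-0.00365938  0.07856088] [-0.75065329  0.6483709   0.50414899]
```

```bash
python3 -m crank '[0,0,0,0.0035,-0.0009,0.015,0, 0,0,0,0.0013,0.0048,0,0, 0,0,0,0.0013,0.0048,0,0, 0,0,0,0.0013,0.0048,0,0,0,0,0,0.0013,0.0048,0,0]'
python3 - <<'E'
from h import *
s=observe();print("jig",jig(s["position"]),s["ft_force"])
E
```

```text
time_s: 11.3
position: [0.5871, -0.0361, 0.154]
tool_rot: [[-0.254, -0.967, -0.001], [-0.967, 0.254, -0.0], [0.001, 0.0, -1.0]]
ft_force: [-0.4, -2.7, -0.2]
grip_width: 0.0001
jig [0.0014184  0.09947262] [-0.43933731 -2.7027873  -0.20929607]
```

```bash
cat > j.py <<'E'
from h import *
s=observe();print("jig",jig(s["position"]),s["position"][2],s["ft_force"],s["time_s"])
E
python3 -m crank '[0,0,0,0.0011,0.0042,-0.001,0,0,0,0,0.0011,0.0042,-0.001,0,0,0,0,0.0011,0.0042,-0.001,0]'>/dev/null; python3 j.py;python3 -m crank '[0,0,0,0.0012,0.0045,-0.0017,0,0,0,0,0.0012,0.0045,-0.0017,0,0,0,0,0.0012,0.0045,-0.0017,0]' >/dev/null; python3 j.py
```

```text
jig [0.00155892 0.11279003] 0.15155347906729494 [-0.47249082 -2.11906673  4.32823301] 11.6
jig [0.00168841 0.12649901] 0.1463062552596593 [-1.64392584 -3.76550331  2.31965073] 11.9
```

```bash
python3 -m crank '[0,0,0,0.0011,0.0044,-0.0045,0,0,0,0,0.0011,0.0044,-0.0045,0]'>/dev/null; python3 j.py;python3 -m crank '[0,0,0,0.0008,0.0029,-0.0055,0,0,0,0,0.0008,0.0029,-0.0055,0]' >/dev/null; python3 j.py
```

```text
jig [0.00163304 0.13507423] 0.13709167298711336 [-1.60869621 -6.90122446  2.87896271] 12.1
jig [0.00151263 0.14160038] 0.12557048884606797 [-1.1726857  -1.88046609  1.04536953] 12.3
```

```bash
python3 -m crank '[0,0,0,0.0005,0.0019,-0.006,0,0,0,0,0.0003,0.001,-0.006,0]'>/dev/null; python3 j.py;python3 -m crank '[0,0,0,0,0,-0.005,0,0,0,0,0,0,-0.005,0]' >/dev/null; python3 j.py; python3 -m crank '[0,0,0,0,0,-0.004,0]' >/dev/null; python3 j.py
```

```text
jig [0.00149971 0.14508062] 0.1135251843633114 [-0.90946724  0.24019588  2.56722395] 12.5
jig [0.00162152 0.14471019] 0.10382266420894576 [-0.54972094  0.98971693  1.79433261] 12.7
jig [0.00150338 0.14444006] 0.09964567276063566 [ 0.03749055 -0.34504881 -0.88050141] 12.8
```

```bash
for i in 1 2 3 4; do python3 -m crank '[0,0,0,0,0,-0.0015,0]' >/dev/null; python3 j.py; done
```

```text
jig [0.00136617 0.14425935] 0.09799566043971951 [ 0.34448037  0.18038232 -0.5942688 ] 12.9
jig [0.00156536 0.14427065] 0.09694248814481272 [ 0.15226537 -0.41137703  0.01956325] 13.0
jig [0.0016836  0.14433366] 0.09562733185647798 [0.26109561 0.70031808 0.29587373] 13.1
jig [0.00169627 0.14435626] 0.09415910288675897 [-0.02326198  0.35940167 -0.51315262] 13.2
```

```bash
python3 - <<'E'
from h import *
im=shot("top");g=im["frame"][130:230,240:340]; f=shot("side")["frame"]
cv2.imwrite("pics/d5.png",np.hstack([cv2.resize(g,(400,400),interpolation=2),cv2.resize(f[185:265,260:340],(400,400),interpolation=2)])[...,::-1])
E
```

```text
(no output)
```

View pics/d5.png

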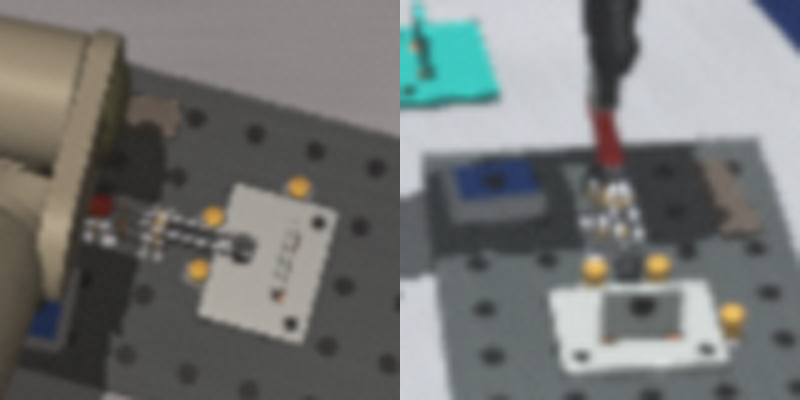

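The arm is down over the bracket (top crop (240,245)), and the fingertip sits over the red grip. I continue down to the stop.

```bash
for i in 1 2 3 4; do python3 -m crank '[0,0,0,0,0,-0.0015,0]' >/dev/null; python3 j.py; done
```

```text
jig [0.00176948 0.14448879] 0.09295117341703903 [-0.1590317   2.77640401  3.07586117] 13.4
jig [0.0018263  0.14478951] 0.09174227857678065 [-0.36693944  3.42407187  8.0371162 ] 13.5
jig [0.00183977 0.14507386] 0.09060862060690805 [-2.20558053  5.40835789 10.61967749] 13.6
jig [0.00188721 0.14535734] 0.0895451579966509 [-1.36342949  5.89362208 12.85832903] 13.7
```

```bash
for i in 1 2 3 4; do python3 -m crank '[0,0,0,0,0,-0.0015,0]' >/dev/null; python3 j.py; done
```

```text
jig [0.00189539 0.14564262] 0.08834176423759928 [-2.38394338  8.13987922 14.58356746] 13.8
jig [0.00191297 0.14594537] 0.08709485989964003 [-2.41823353  9.49334635 15.45990901] 13.9
jig [0.00197147 0.14615363] 0.0858073825992902 [-2.82126456 10.69932441 17.36714538] 14.0
jig [0.0019926  0.14639105] 0.08446692102912305 [-2.88429351 11.12369528 18.91634831] 14.1
```

```bash
python3 -m crank '[0,0,0,0,0,0.01,0,0,0,0,0,0,0.05,0,0,0,0,0,0,0.05,0,0,0,0,0,0,0.05,0,0,0,0,0.01,0.04,0.04,0,0,0,0,0.01,0.04,0.04,0,0,0,0,0.01,0.04,0.02,0,0,0,0,0.01,0.04,0,0,0,0,0,0,0,0,0]'|grep -E "time|pos|ft"; python3 - <<'E'
from h import *
im=shot("top");g=im["frame"][130:230,240:340]; s=shot("side"); f=s["frame"]
np.save("pics/top5.npy",im,allow_pickle=True);np.save("pics/side5.npy",s,allow_pickle=True)
cv2.imwrite("pics/d6.png",np.hstack([cv2.resize(g,(400,400),interpolation=2),cv2.resize(f[185:265,260:340],(400,400),interpolation=2)])[...,::-1])
E
```

```text
time_s: 15.0
position: [0.6363, 0.1612, 0.3315]
ft_force: [0.1, 0.6, -0.5]
```

View pics/d6.png

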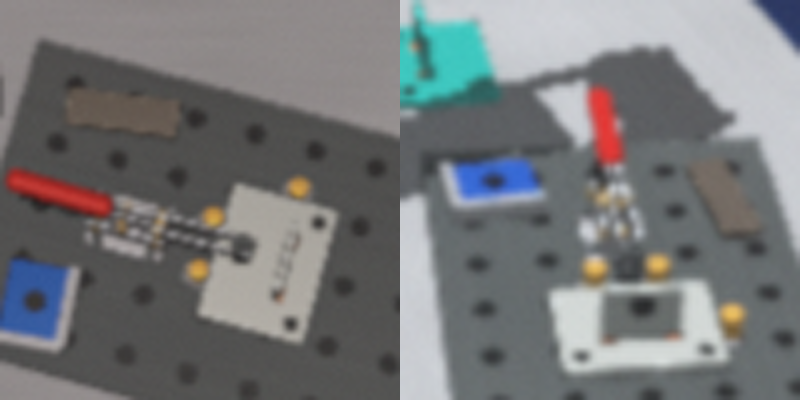

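```bash
python3 - <<'E'
from m import *
T,S=[np.load(f"pics/{n}5.npy",allow_pickle=True).item() for n in("top","side")]
out=[]
for n,im in(("top",T),("side",S)):
    x0,y0,x1,y1=(236,165,275,190) if n=="top" else (290,198,310,222)
    f=cv2.resize(im["frame"][y0:y1,x0:x1],None,fx=6,fy=6,interpolation=2); hs=cv2.cvtColor(f,cv2.COLOR_RGB2HSV)
    m=(((hs[...,0]<8)|(hs[...,0]>172))&(hs[...,1]>120)).astype(np.uint8)
    k,l,st,c=cv2.connectedComponentsWithStats(m); i=1+st[1:,4].argmax(); ys,xs=np.where(l==i)
    ax=cv2.fitLine(np.c_[xs,ys].astype(np.float32),2,0,.01,.01).ravel(); t=(np.c_[xs,ys]-ax[2:])@ax[:2]
    if ax[1]>0: t=-t; ax[:2]*=-1
    e=np.array([ax[2:]+ax[:2]*np.percentile(t,q) for q in(1,99)]); out.append((e+.5)/6-.5+[x0,y0])
for j,nm in((0,"low"),(1,"end")):
    p,e=tri(T,out[0][j],S,out[1][j]); print(nm,p,e,"jig",jig(p))
print("expected end px", [proj(im,np.array([[.5605+.172*.2532,-.132+.172*.967,.077]])) for im in (T,S)], out)
x=T["frame"]
f,b,o=feats(T,"top"); c=max(cv2.findContours(o["br"],0,1)[0],key=cv2.contourArea); h=cv2.convexHull(c)[:,0]
r=cv2.minAreaRect((onz(T,b(h),.025)[:,:2]*1e3).astype(np.float32)); print(r,"jig",jig(np.array(r[0])/1e3),"yaw",np.radians(r[2]-90)+.256)
f,b,o=feats(S,"side")
cs=[c for c in cv2.findContours(o["br"],0,1)[0] if 2500<cv2.contourArea(c)<30000]
for c in cs:
    h=cv2.convexHull(c)[:,0]
    r=cv2.minAreaRect((onz(S,b(h),.025)[:,:2]*1e3).astype(np.float32)); print("side",r,"jig",jig(np.array(r[0])/1e3),"yaw",np.radians(r[2]-90)+.256)
print([p for p in feats(T,"top")[2]["pins"]])
E
```

```text
low [ 0.58420563 -0.0442627   0.06740081] 0.0017653225613259384 jig [0.00071686 0.09088057]
end [0.60518537 0.03316633 0.07571942] 0.0032281904598010468 jig [0.00140684 0.17109856]
expected end px [array([[241.37837963, 173.8392011 ]]), array([[298.39060745, 202.0608352 ]])] [array([[266.9334297 , 181.63662969],
       [241.64911827, 174.08691372]]), array([[301.90261606, 216.81530205],
       [299.21128613, 202.37257619]])]
((551.00244140625, -167.875732421875), (83.77735900878906, 107.85173797607422), 75.47428894042969) jig [-0.00010384 -0.03711147] yaw 0.002478515817143867
side ((551.7465209960938, -171.673828125), (87.71058654785156, 111.4395980834961), 75.4893569946289) jig [ 0.00157772 -0.04059737] yaw 0.0027415029747892006
[(np.int32(303), array([314.33, 176.44])), (np.int32(278), array([292.99, 183.58])), (np.int32(295), array([289.2 , 196.97]))]
```

```bash
python3 -c "
from h import *
print(observe()['ft_force']); print(close_job())"
```

```text
[ 0.05945807 -0.52366758 -0.0739997 ]
the job is handed in; nothing more can be done
None
```

The bracket is home against all three brass pins, the toggle clamp is down on it, and I handed the job in at about 15 s of the 51 s allowed.

**Pushing the bracket:** I pushed the foot plate's -y edge with the shut fingertips until it met the two +y pins (about 11 N). I then pushed the -x edge until it met the third pin (about 13 N). A second +y push met resistance at the same place, so it had not drifted off the first two.

**Closing the clamp:** I pushed the red handle over and down along its arc. Near the end it ran ahead of the finger on its own. I then pressed it to about 22 N before backing away.

**Last checks:**

| Check | Measured | Expected | Agreement |
|---|---|---|---|
| Bracket centre, top camera (jig, mm) | (-0.1, -37.1) | (0, -37.5) | good |
| Bracket centre, side camera (jig, mm) | (1.6, -40.6) | (0, -37.5) | about 3 mm off in y; the side view also put the pins too low in y earlier |
| Bracket turn | 0.003 rad | 0 | good |
| Handle end (jig, mm) | (1, 171, 76) | (0, 172, 77) | good |
| Force with the arm clear | about 0.5 N | 0 | good |

**Not settled:**
- **The lock:** I did not confirm it separately. I infer it from the handle's position and the 22 N press, well above the 2 to 8 N it takes to move. The cameras cannot resolve the last 0.04 rad past dead centre.
- **The final press:** the fingertip sank about 9 mm against a springy resistance. That was more give than I expected, but the handle stood at its shut position afterwards.
- **The other objects:** nothing in the jig area looked moved in the last crop. I did not measure the rest of the bench.

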